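Weigh the basket of cans on the spring scale

ROBOT

A 7-joint arm with a two-finger parallel gripper is mounted at the origin on the work surface. World frame = base frame: x ahead of the robot, y to its left, z up, the work surface at z = 0. Lengths are in m, angles in rad, forces in N, time in s.
With the tool pointing down it reaches from about 0.425 to 0.875 m from the base axis. Payload 4.7 kg.
Tool frame: the origin (TCP) lies on the centre line of the jaws, within the pads' length; the fingertips stand 8 mm ahead of it and the grasp point (between the pads) lies 11 mm behind it; x points along the fingers, z is the direction in which the jaws open and shut, and the axes are right-handed (so a half turn about x gives the same grasp; the last joint's range is limited). The gripper opens to 85 mm and grips with 20 to 120 N. Pads are 22 mm wide; open, the fingers measure 114 mm over their backs; the gripper's body (76 mm by 85 mm) begins 54 mm behind the grasp point. The pads swing forward as they close: fully open they stand 13 mm farther back than shut.
Start: joints at [-1.309, 0.321, -0.07, 1.45, 0.023, 1.371, -0.057], TCP at [0.159, 0.63, 0.239] pointing down, gripper open.
Joint ranges: [-2.86, 2.86], [-0.3, 2.09], [-1.38, 1.24], [0.06, 2.45], [-1.56, 4.7], [0.09, 2.05], [-2.69, 2.69]. Speed limits (rad/s): [2.57, 2.57, 3.14, 3.14, 3.14, 3.14, 3.14].

INTERFACE

Orientations are given as a 3x3 rotation matrix whose columns are the frame's x, y, z axes.
In Python, from workcell import observe, snapshot, camera_info, sign_off gives the robot as it stands. The module is installed in compiled form; this text tells all that it offers.
- The arm moves only by the tool move_arm, never from a script. Its arguments are lists of equal length, an entry for each row: "turn": the turn, a rotation vector about the tool's x, y, z in units of 6 degrees (1.0 is 6 degrees), a list of three; "linear": the shift along the tool's x, y, z in units of 40 mm (1.0 is 40 mm), a list of three; "jaw": the opening, from 0 (shut) to 1 (fully open). In form: {"turn": [[wx, wy, wz], ...], "linear": [[x, y, z], ...], "jaw": [jaw, ...]}. A call has exactly 10 rows; each row shifts and turns the commanded pose from where the row before left it, along the tool's axes as they then stand; what a row does not reach is not made up. A row lasts 1/12 s, in which the tool goes at most 41.7 mm and 7.16 degrees, less where a joint would pass 70% of its speed; a pose out of reach is approached as far as the arm can. A call is refused whole if a number of a shift passes 1 or a number of a turn 1, either way. A call with a gripper value outside its range is refused whole. The fingers move at their own pace and stop on an object; "squeeze" is the grip in N (left out, the last holds). Time passes only in rows, so rows that do not move let the fingers close, or fill a call up. It gives the time, the measured TCP pose, the force and the opening at its end, in the units of the state.
- observe(): the state, without advancing time (a new reading comes with each control period).
- snapshot(name): name is "side" or "top"; returns the picture (480x640x3 uint8, red, green, blue); there is no depth.
- camera_info(name): a dict with "K" (3x3 intrinsics, pixels), "rvec" (rotation vector, rad) and "tvec" (3), from world to camera coordinates, as OpenCV has them. Camera axes: x right, y down, z forward; pixel columns grow to the right and rows downward; lengths in m; the calibration is good to about 2 mm. A picture is of the moment at which its call begins. camera_info takes no time and is no camera call.
- sign_off(): hands the job in, once; it reports no verdict.
The state is a dict: "clock": time; "joints": joint angles; "joint_velocities": joint speeds; "joint_efforts": joint torques, N m; "position": TCP position; "tcp_rot": TCP orientation; "contact_force": force on the tool from outside, world axes, zero at the start; "ft_torque": the same for the moment, N m; "gripper_width": finger opening in m.
Only numpy, scipy, OpenCV 4.12 (cv2) and the standard library are available. Lean on these libraries where they do the work, as an engineer would, in place of code of your own. Each camera call takes 0.05 s, during which the arm holds its last target. There are 200 camera calls.

TASK

Weigh the blue basket of cans: lift it by its yellow grip, hang its steel bar in the crook of the spring scale's hook, between the two red collars, and ease it down gently until the scale alone carries the weight, then let go so that the pointer creeps to its reading and never drops, springs up or bounces. Do not press hard on the hook, keep the basket upright, leave it hanging still, and leave everything else where it is.

Things in the scene. Friction and masses are not known exactly. Their poses are not given: they have to be found in the camera images.
- basket: BLUE basket with crushed cans, one rigid piece, origin at the centre of its underside, z up. Tub 150 mm (x) by 110 (y) by 80 high; steel hanger frame in its x-z plane: uprights at x = -70 and +70 mm, hanging bar at 140 mm, grip at 190 mm height. Mass not known beforehand (under 1 kg), centred under the grip, so it hangs level.
- basket_grip (a point): Centre of the blue basket's yellow grip: a round sleeve 14 mm thick and 90 mm long, along the basket's x axis, 190 mm above its underside. Axes as the basket's.
- basket_bar (a point): Centre of the blue basket's steel hanging bar: round, 8 mm thick, along the basket's x axis, 50 mm straight below the grip's centre. Two red collars, 18 mm in diameter, leave 34 mm of bare bar between them, centred here; this part goes in the hook. Axes as the basket's.
- hook_seat (a point): Where the bar's centre lies when seated in the hook; moves with the hook; 255 mm above the table unloaded. Hook: 8 mm wire, level from the column along this point's -x (top 16 mm above the seat, ending 20 mm behind it), then a dip, then up to a red tip 20 mm in front, top 17 mm above the seat. The seated bar lies along this point's y (either way round) and enters from above. z up.
- pointer (a joint): How far hook and red pointer have come down (m): 0 unloaded, stop at 0.110. Spring about 105 N/m (9.5 mm per N) after 0.3 N of preload, lightly damped: a basket let go too early drops and bounces, one pressed too low springs up. The scale tolerates pointer speeds up to 50 mm/s, up or down, and forces under 12 N.
- scale: Spring scale, fixed to the table, origin at the foot of its column (on the table). The grey column is 44 mm (x) by 56 mm (y), 344 mm high, on a dark foot plate 14 mm high. The hook sticks out along its -x axis, the seat 130 mm from the origin.
- glass_basket: WHITE basket full of glass jars, no hanger: 150 mm (x) by 110 mm (y), 90 mm high, origin at the centre of its underside. Leave alone; it and the blue one may stand in either place.
- spray_can: Green spray can, 52 mm in diameter, 120 mm high, origin under its centre. Leave alone.
- jar: Amber jar, 68 mm in diameter, 100 mm high, origin under its centre. Leave alone.
- tape_roll: Orange tape roll lying flat, 100 mm in diameter, 45 mm high, origin under its centre. Leave alone.
- can_puck: Crushed can, 66 mm in diameter, 30 mm high, origin under its centre. Leave alone.
- cup: White cup, 76 mm in diameter, 90 mm high, origin under its centre. Leave alone.
- brush: Hand brush lying flat. Leave alone.

How it is judged:
On the way, in this order (a step that is already met when the one before it is completed fails the run):
1. the blue basket is lifted clear of the table (height (world z) of basket_bar above 0.18 m), for 0.2 s.
2. the basket's bar is in the crook of the hook and loads the scale (distance between basket_bar and hook_seat below 0.016 m and contact force between scale and basket above 0.5 N and value of joint pointer above 0.005 m), for 0.2 s.
At the end, for the whole second after the job is handed in: The blue basket hangs by its bar in the crook of the hook (bar centre within 16 mm of the seat point), upright within 0.15 rad, carried by the scale alone (pointer 12 to 100 mm down), with the pointer still (under 12 mm/s) and the basket still (under 40 mm/s) (distance between basket_bar and hook_seat below 0.016 m and value of joint pointer between 0.012 and 0.1 m and velocity of joint pointer between -0.012 and 0.012 m/s and angle between basket_bar's own z axis and vertical below 0.15 rad and linear speed of basket below 0.04 m/s); the robot touches nothing.
It fails at once if the pointer drops, springs up or bounces (faster than 50 mm/s) (velocity of joint pointer above 0.05 m/s or velocity of joint pointer below -0.05 m/s).
It fails at once if the basket presses on or knocks the scale with more than 12 N (contact force between scale and basket above 12 N).
It fails at once if the robot pushes the scale with more than 8 N (contact force between scale and the fingers above 8 N or contact force between scale and the arm above 8 N).
It fails at once if the blue basket tips by more than 0.45 rad (angle between basket_bar's own z axis and vertical above 0.45 rad).
It fails at once if a bystander is moved by more than 30 mm (distance of any of glass_basket, spray_can, jar, tape_roll, can_puck, cup, brush from where it was at the start of the episode above 0.03 m).
It also fails if it takes over 64 s, if anything falls off the work surface, if the arm or the gripper's body presses on something with over 40 N, if the wrist force passes 120 N, or if a joint passes its speed limit or range.

## Working session

There is one attempt and no reset: what is moved stays moved. The work goes in short steps, Python scripts to look and compute and a tool call to move; the robot and the scene stay as the last step left them, time stands still between calls to the robot, and variables do not carry over. Pictures are saved under pics/ and viewed, about 8 in all and at most 12, crops included, and the job is handed in when it is done.

Besides the shell and the picture viewer there is one more tool, called after "Emit:" by a JSON object that holds its "method" and its "body". move_arm: Moves the arm, as the interface text tells. Its arguments: {"type":"object","properties":{"turn":{"type":"array"},"linear":{"type":"array"},"jaw":{"type":"array"},"squeeze":{"type":"number"}},"required":["turn","linear","jaw"]}

```bash
mkdir -p pics; cat > h.py <<'E'
import numpy as np, cv2
from workcell import *
def cam(n):
    c=camera_info(n);K=np.array(c["K"],float);R=cv2.Rodrigues(np.array(c["rvec"],float))[0];t=np.array(c["tvec"],float).ravel();return K,R,t
def ray(n,uv):
    K,R,t=cam(n);d=R.T@np.linalg.inv(K)@np.array([uv[0],uv[1],1.]);return -R.T@t,d
def onz(n,uv,z):
    o,d=ray(n,uv);return o+d*(z-o[2])/d[2]
def tri(a,ua,b,ub):
    o1,d1=ray(a,ua);o2,d2=ray(b,ub)
    A=np.stack([d1,-d2],1);s=np.linalg.lstsq(A,o2-o1,rcond=None)[0]
    p,q=o1+d1*s[0],o2+d2*s[1];return (p+q)/2,np.linalg.norm(p-q)
def proj(n,p):
    K,R,t=cam(n);q=K@(R@np.array(p)+t);return q[:2]/q[2]
def snap(n,f):
    im=snapshot(n);cv2.imwrite("pics/"+f,cv2.cvtColor(im,cv2.COLOR_RGB2BGR));return im
E
python3 - <<'E'
from h import *
snap("side","s0.png");snap("top","t0.png")
for n in("side","top"):
    K,R,t=cam(n);print(n,(-R.T@t).round(3),R[2].round(3),K[0,0])
s=observe();print(s["clock"],s["position"],np.round(s["tcp_rot"],3),s["contact_force"],s["gripper_width"])
E
```

```text
side [ 0.3   -0.729  1.135] [ 0.188  0.602 -0.776] 494.5419847286176
top [0.302 0.013 1.554] [ 0.155 -0.004 -0.988] 533.673656027851
0.1 [0.15933706 0.62968379 0.23833043] [[-0.    -0.969  0.245]
 [-0.002  0.245  0.969]
 [-1.    -0.    -0.002]] [-0.62445325 -0.03706678 -0.21148748] 0.08545698777174383
```

View pics/s0.png

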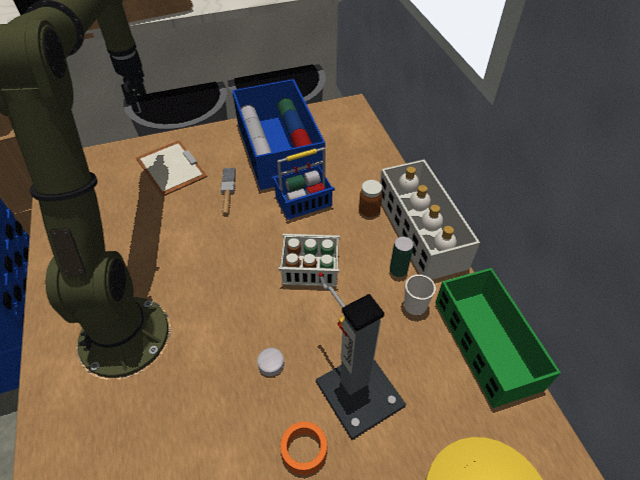

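View pics/t0.png

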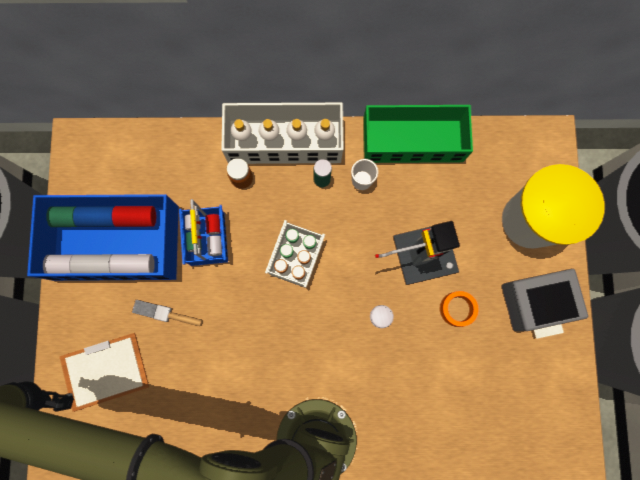

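The side view shows the blue basket with its yellow grip at about (302,156), the hook's red tip at about (321,276) and the column top at (362,310). In the top view the grip is near (195,230), the red tip near (377,256) and the column near (440,240). The white basket stands between the blue basket and the scale.

```bash
python3 - <<'E'
from h import *
S=cv2.imread("pics/s0.png");T=cv2.imread("pics/t0.png")
def mask(im,lo,hi,box):
    h=cv2.cvtColor(im,cv2.COLOR_BGR2HSV);m=cv2.inRange(h,lo,hi);z=np.zeros_like(m);x0,y0,x1,y1=box;z[y0:y1,x0:x1]=m[y0:y1,x0:x1];return z
for nm,im,b in(("side",S,(270,140,330,175)),("top",T,(180,195,210,260))):
    m=mask(im,(20,120,90),(35,255,255),b);ys,xs=np.nonzero(m);P=np.stack([xs,ys],1).astype(np.float32)
    print(nm,len(P),cv2.minAreaRect(P),P.mean(0))
for nm,im,b in(("side",S,(305,262,340,290)),("top",T,(365,245,390,268))):
    m=mask(im,(0,120,60),(8,255,255),b)|mask(im,(172,120,60),(180,255,255),b);ys,xs=np.nonzero(m);print(nm,"red",len(xs),xs.mean(),ys.mean(),xs.min(),xs.max(),ys.min(),ys.max())
a=cv2.resize(S[255:425,270:430],None,fx=2.4,fy=3,interpolation=cv2.INTER_CUBIC)
a=cv2.resize(S[260:420,285:415],(400,492),interpolation=cv2.INTER_CUBIC)
b=cv2.resize(T[210:290,365:465],(400,320),interpolation=cv2.INTER_CUBIC)
c=cv2.resize(T[190:275,170:240],(200,243),interpolation=cv2.INTER_CUBIC)
d=np.zeros((600,800,3),np.uint8);d[:492,:400]=a;d[:320,400:]=b;d[330:573,400:600]=c
e=cv2.resize(S[140:225,265:340],(200,227),interpolation=cv2.INTER_CUBIC);d[330:557,600:]=e
cv2.imwrite("pics/crop.png",d)
E
```

```text
side 139 ((301.2264099121094, 154.2924346923828), (4.53289794921875, 30.768762588500977), 74.05460357666016) [301.08633 154.30215]
top 195 ((193.16815185546875, 226.02212524414062), (34.257286071777344, 5.920191287994385), 86.18592071533203) [193.27692 226.68718]
side red 17 320.05882352941177 274.1764705882353 318 322 272 276
top red 14 376.7142857142857 255.5 375 378 254 257
```

View pics/crop.png

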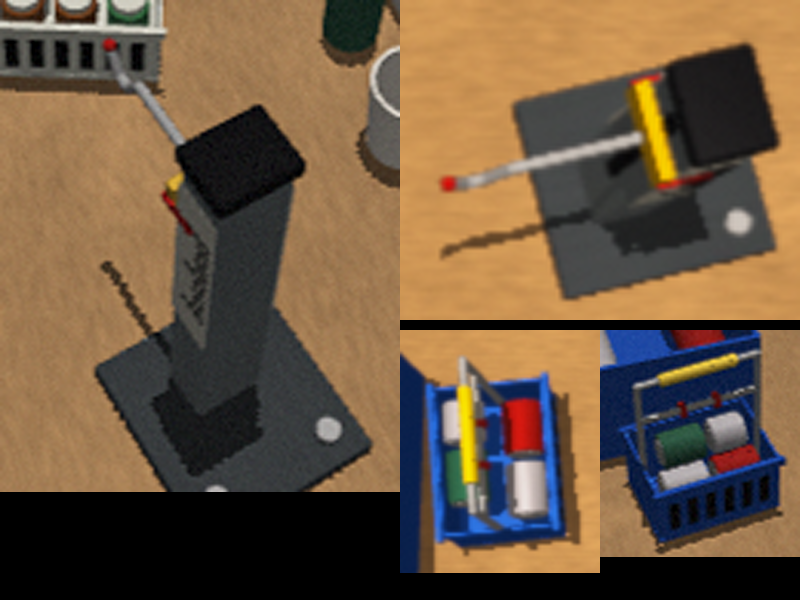

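The crop shows the hook wire leaving the column straight towards the red tip. The grip is clear and lies roughly along the image vertical in the top view. Next I work out positions for both.

```bash
python3 - <<'E'
from h import *
print("grip tri",tri("side",(301.2,154.4),"top",(193.2,226.2)))
print("grip top z.193",onz("top",(193.2,226.1),.193),"side",onz("side",(301.2,154.3),.193))
a=np.radians(86.19);u=np.array([np.cos(a),np.sin(a)])
p=[onz("top",np.array([193.17,226.02])+k*17.1*u,.19) for k in(-1,1)];print(p,np.linalg.norm(p[1]-p[0]))
b=np.radians(-15.95);u=np.array([np.cos(b),np.sin(b)])
q=[onz("side",np.array([301.23,154.29])+k*15.4*u,.192) for k in(-1,1)];print("side ends",q,np.linalg.norm(q[1]-q[0]))
print("tip tri",tri("side",(320.1,274.2),"top",(376.7,255.5)))
tip=onz("top",(376.7,255.5),.267);print("tip",tip)
f=lambda x,y:(365+(x+.5-400)/4-.5,210+(y+.5)/4-.5)
w=[onz("top",f(x,y),.268) for x,y in((505,169),(640,138))];d=w[0]-w[1];print("wire",w,np.degrees(np.arctan2(d[1],d[0])))
e=[onz("top",f(x,y),.014) for x,y in((567,297),(775,247))];d=e[0]-e[1];print("plate",e,np.degrees(np.arctan2(d[1],d[0])))
e=[onz("top",f(x,y),.014) for x,y in((514,103),(567,297))];d=e[0]-e[1];print("plate",e,np.degrees(np.arctan2(d[1],d[0])))
c=[onz("top",f(x,y),.344) for x,y in((665,62),(750,43),(778,148),(690,168))];print("cap",np.round(c,3),np.mean(c,0))
E
```

```text
grip tri (array([0.57052534, 0.3188167 , 0.18601419]), np.float64(0.0022748653303807514))
grip top z.193 [0.5682701  0.31733207 0.193     ] side [0.56981426 0.31161343 0.193     ]
[array([0.61451093, 0.32231269, 0.19      ]), array([0.52408419, 0.31390463, 0.19      ])] 0.09081680316431608
side ends [array([0.52532878, 0.30841455, 0.192     ]), array([0.61577181, 0.31711814, 0.192     ])] 0.09086084860411887
tip tri (array([ 0.47941613, -0.1483016 ,  0.26457588]), np.float64(0.0022225599907917575))
tip [ 0.4779669  -0.14788165  0.267     ]
wire [array([ 0.4865127, -0.1825313,  0.268    ]), array([ 0.50508668, -0.26555993,  0.268     ])] 102.60978104065835
plate [array([ 0.42927826, -0.26309823,  0.014     ]), array([ 0.46455264, -0.41530424,  0.014     ])] 103.04818571799002
plate [array([ 0.57183339, -0.22910406,  0.014     ]), array([ 0.42927826, -0.26309823,  0.014     ])] 13.412453909384713
cap [[ 0.537 -0.265  0.344]
 [ 0.548 -0.315  0.344]
 [ 0.487 -0.328  0.344]
 [ 0.475 -0.277  0.344]] [ 0.51198188 -0.2964128   0.344     ]
```

The two views agree to within a few mm:
- **Grip:** at about (0.569, 0.316, 0.19), with the basket's yaw at 5.4°.
- **Hook:** points along 103°, with the seat at about (0.4825, −0.168).

Next I turn the tool and travel to above the grip.

Emit:
{"method": "move_arm", "body": {"turn": [[-0.82,0,0],[-0.82,0,0],[-0.82,0,0],[-0.82,0,0],[0,0,0],[0,0,0],[0,0,0],[0,0,0],[0,0,0],[0,0,0]], "linear": [[-0.25,0,0],[-0.25,0,0],[-0.25,0,0],[-0.25,0,0],[0,-0.59,-0.55],[0,-0.59,-0.55],[0,-0.59,-0.55],[0,-0.59,-0.55],[0,-0.59,-0.55],[0,-0.59,-0.55]], "jaw": [0.6,0.6,0.6,0.6,0.6,0.6,0.6,0.6,0.6,0.6]}}

```text
clock: 0.93
position: [0.314, 0.511, 0.2789]
tcp_rot: [[-0.0, -0.995, -0.096], [-0.001, -0.096, 0.995], [-1.0, 0.0, -0.001]]
contact_force: [0.3, 0.6, -0.3]
gripper_width: 0.0516
```

Emit:
{"method": "move_arm", "body": {"turn": [[0,0,0],[0,0,0],[0,0,0],[0,0,0],[0,0,0],[0,0,0],[0,0,0],[0,0,0],[0,0,0],[0,0,0]], "linear": [[0,-0.59,-0.55],[0,-0.59,-0.55],[0,-0.59,-0.55],[0,-0.59,-0.55],[0,-0.59,-0.55],[0,-0.59,-0.55],[0,-0.59,-0.55],[0,-0.59,-0.55],[0,-0.59,-0.55],[0,-0.59,-0.55]], "jaw": [0.6,0.6,0.6,0.6,0.6,0.6,0.6,0.6,0.6,0.6]}}

```text
clock: 1.77
position: [0.5698, 0.3147, 0.2788]
tcp_rot: [[-0.001, -0.995, -0.096], [-0.0, -0.096, 0.995], [-1.0, 0.001, -0.0]]
contact_force: [0.5, 0.8, 0.6]
gripper_width: 0.0514
```

```bash
cat >> h.py <<'E'
def want(p):
    s=observe();R=np.array(s["tcp_rot"]);print("t",s["clock"],"pos",np.round(s["position"],4),"zaz",np.degrees(np.arctan2(R[1,2],R[0,2])).round(2),"down",R[:,0].round(3),"F",np.round(s["contact_force"],2),"w",round(s["gripper_width"],4))
    print("units",(R.T@(np.array(p)-s["position"])/.04).round(3))
E
python3 -c "
from h import *
want([.569,.316,.179])"
```

```text
t 1.7667 pos [0.5698 0.3147 0.2788] zaz 95.49 down [-0.001 -0.    -1.   ] F [0.5  0.79 0.59] w 0.0514
units [2.496 0.015 0.036]
```

Emit:
{"method": "move_arm", "body": {"turn": [[0,0,0],[0,0,0],[0,0,0],[0,0,0],[0,0,0],[0,0,0],[0,0,0],[0,0,0],[0,0,0],[0,0,0]], "linear": [[0.3,0,0.03],[0.3,0,0],[0.3,0,0],[0.3,0,0],[0.3,0,0],[0.3,0,0],[0.3,0,0],[0.2,0,0],[0.2,0,0],[0,0,0]], "jaw": [0.6,0.6,0.6,0.6,0.6,0.6,0.6,0.6,0.6,0.6], "squeeze": 50}}

```text
clock: 2.6
position: [0.5679, 0.3167, 0.1772]
tcp_rot: [[-0.002, -0.995, -0.096], [-0.002, -0.096, 0.995], [-1.0, 0.003, -0.001]]
contact_force: [-0.7, -1.8, 0.3]
gripper_width: 0.0512
```

```bash
python3 - <<'E'
from h import *
want([.569,.316,.179])
s=snap("side","s1.png");t=snap("top","t1.png")
a=cv2.resize(s[80:230,240:380],(400,428));b=cv2.resize(t[170:290,150:250],(400,480))
d=np.zeros((480,800,3),np.uint8);d[:428,:400]=a;d[:,400:]=b;cv2.imwrite("pics/c1.png",d[:,:,::-1])
E
```

```text
t 2.6 pos [0.5679 0.3167 0.1772] zaz 95.5 down [-0.002 -0.002 -1.   ] F [-0.68 -1.77  0.3 ] w 0.0512
units [-0.044 -0.025 -0.02 ]
```

View pics/c1.png

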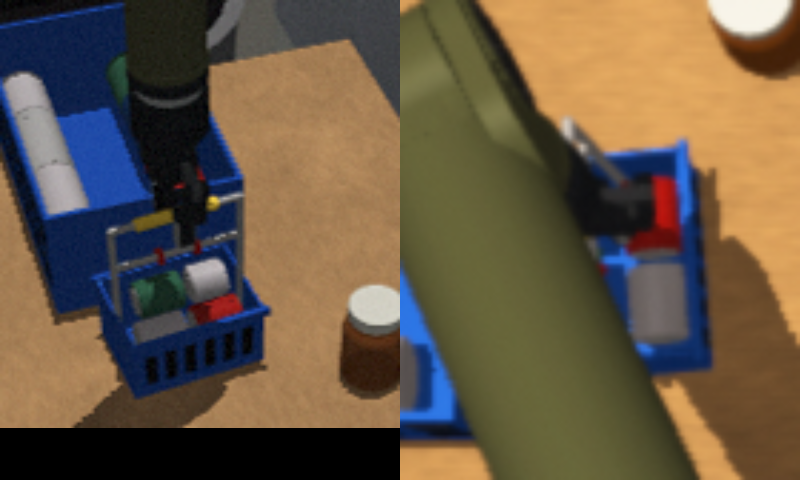

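The side crop shows the fingers straddling the grip near its middle (crop 185,205), above the bar. I close here.

Emit:
{"method": "move_arm", "body": {"turn": [[0,0,0],[0,0,0],[0,0,0],[0,0,0],[0,0,0],[0,0,0],[0,0,0],[0,0,0],[0,0,0],[0,0,0]], "linear": [[0,0,0],[0,0,0],[0,0,0],[0,0,0],[0,0,0],[0,0,0],[0,0,0],[0,0,0],[0,0,0],[0,0,0]], "jaw": [0,0,0,0,0,0,0,0,0,0], "squeeze": 60}}

```text
clock: 3.53
position: [0.5693, 0.3167, 0.1801]
tcp_rot: [[0.001, -0.995, -0.095], [0.0, -0.095, 0.995], [-1.0, -0.001, -0.0]]
contact_force: [-0.8, -2.4, 4.7]
gripper_width: 0.012
```

Emit:
{"method": "move_arm", "body": {"turn": [[0,0,0],[0,0,0],[0,0,0],[0,0,0],[0,0,0],[0,0,0],[0,0,0],[0,0,0],[0,0,0],[0,0,0]], "linear": [[-0.1,0,0],[-0.2,0,0],[-0.3,0,0],[-0.4,0,0],[-0.5,0,0],[-0.5,0,0],[-0.5,0,0],[-0.5,0,0],[-0.5,0,0],[-0.3,0,0]], "jaw": [0,0,0,0,0,0,0,0,0,0]}}

```text
clock: 4.37
position: [0.5691, 0.3177, 0.3344]
tcp_rot: [[0.003, -0.995, -0.096], [0.002, -0.096, 0.995], [-1.0, -0.003, 0.002]]
contact_force: [1.0, 0.9, -3.2]
gripper_width: 0.0121
```

```bash
python3 -c "
from h import *
want([.4825,-.168,.35])"
```

```text
t 4.3667 pos [0.5691 0.3177 0.3344] zaz 95.51 down [ 0.003  0.002 -1.   ] F [ 1.    0.88 -3.19] w 0.0121
units [ -0.421   3.321 -11.877]
```

Emit:
{"method": "move_arm", "body": {"turn": [[-0.25,0,0],[-0.25,0,0],[-0.25,0,0],[-0.25,0,0],[-0.25,0,0],[0,0,0],[0,0,0],[0,0,0],[0,0,0],[0,0,0]], "linear": [[-0.1,0,0],[-0.1,0,0],[-0.1,0,0],[-0.1,0,0],[0,0,0],[0,0.04,-0.1],[0,0.09,-0.2],[0,0.13,-0.3],[0,0.17,-0.4],[0,0.21,-0.5]], "jaw": [0,0,0,0,0,0,0,0,0,0]}}

```text
clock: 5.2
position: [0.5567, 0.2518, 0.3469]
tcp_rot: [[-0.001, -0.974, -0.225], [-0.0, -0.225, 0.974], [-1.0, 0.001, -0.0]]
contact_force: [0.4, 0.2, -3.1]
gripper_width: 0.0118
```

Emit:
{"method": "move_arm", "body": {"turn": [[0,0,0],[0,0,0],[0,0,0],[0,0,0],[0,0,0],[0,0,0],[0,0,0],[0,0,0],[0,0,0],[0,0,0]], "linear": [[0,0.215,-0.5],[0,0.215,-0.5],[0,0.215,-0.5],[0,0.215,-0.5],[0,0.215,-0.5],[0,0.215,-0.5],[0,0.215,-0.5],[0,0.215,-0.5],[0,0.215,-0.5],[0,0.215,-0.5]], "jaw": [0,0,0,0,0,0,0,0,0,0]}}

```text
clock: 6.03
position: [0.5173, 0.0359, 0.3473]
tcp_rot: [[-0.0, -0.975, -0.223], [0.0, -0.223, 0.975], [-1.0, 0.0, 0.0]]
contact_force: [0.1, -0.4, -3.8]
gripper_width: 0.0121
```

Emit:
{"method": "move_arm", "body": {"turn": [[0,0,0],[0,0,0],[0,0,0],[0,0,0],[0,0,0],[0,0,0],[0,0,0],[0,0,0],[0,0,0],[0,0,0]], "linear": [[0,0.215,-0.5],[0,0.215,-0.5],[0,0.2,-0.45],[0,0.17,-0.4],[0,0.15,-0.35],[0,0.13,-0.3],[0,0.11,-0.25],[0,0.09,-0.2],[0,0.06,-0.15],[0,0.04,-0.1]], "jaw": [0,0,0,0,0,0,0,0,0,0]}}

```text
clock: 6.87
position: [0.4933, -0.0991, 0.3473]
tcp_rot: [[0.0, -0.975, -0.224], [0.0, -0.224, 0.975], [-1.0, -0.0, 0.0]]
contact_force: [-0.7, 1.0, -4.3]
gripper_width: 0.012
```

```bash
python3 - <<'E'
from h import *
want([.4825,-.168,.35])
s=snap("side","s2.png");t=snap("top","t2.png")
a=cv2.resize(s[150:390,250:450],(400,480));b=cv2.resize(t[190:310,300:400],(400,480))
cv2.imwrite("pics/c2.png",np.hstack([a,b])[:,:,::-1])
E
```

```text
t 6.8667 pos [ 0.4933 -0.0991  0.3473] zaz 102.96 down [ 0.  0. -1.] F [-0.7   0.96 -4.3 ] w 0.012
units [-0.068  0.648 -1.618]
```

View pics/c2.png

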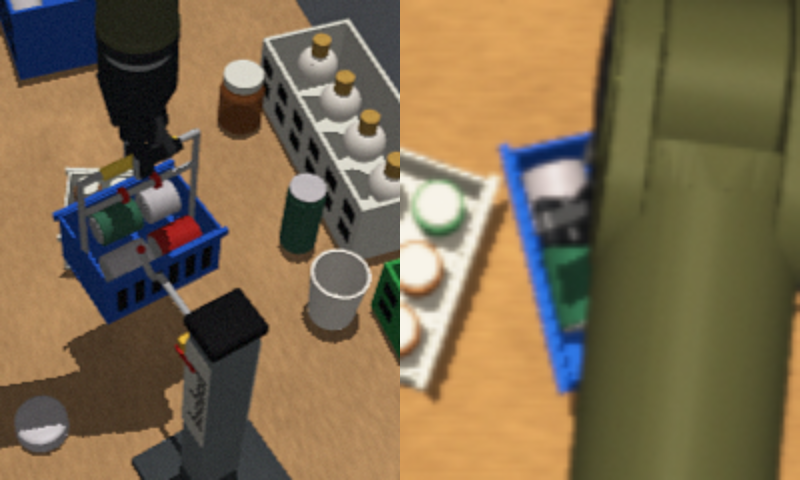

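The side view shows the basket upright. The collars are near crop (125,195) and (157,180), so about (320,243) in the full image, and the hook tip is below and beyond them at crop (140,250). The tub rim is only 60 mm below the bar, so the hook has to pass between the two. I therefore aim for a bar height about 30 mm above the seat, and check the bar's position from the collars first.

```bash
cat >> h.py <<'E'
def reds(f,box):
    im=cv2.imread("pics/"+f);h=cv2.cvtColor(im,cv2.COLOR_BGR2HSV);m=cv2.inRange(h,(0,130,50),(8,255,255))|cv2.inRange(h,(172,130,50),(180,255,255))
    x0,y0,x1,y1=box;n,l,st,c=cv2.connectedComponentsWithStats(m[y0:y1,x0:x1])
    for i in range(1,n):
        if st[i,4]>5:print(c[i]+[x0,y0],st[i])
E
python3 - <<'E'
from h import *
reds("s2.png",(290,220,365,290))
print(proj("side",[.4933,-.0991,.308]))
for k in(-1,1):
  for d in (-.022,.022)[(k+1)//2:(k+1)//2+1]: print(proj("side",[.4933+d*.974,-.0991+d*.225,.308]))
E
```

```text
[327.76923077 239.38461538] [35 16  6  8 26]
[311.62068966 247.17241379] [19 24  6  8 29]
[337.82720588 266.39705882] [ 34  38  27  19 272]
[320.15384615 274.46153846] [29 53  4  4 13]
[318.74294773 243.03427929]
[309.82327208 247.18318608]
[327.54530129 238.93994381]
```

```bash
python3 - <<'E'
from h import *
u=np.array([-.225,.974,0]);v=np.array([.974,.225,0])
tip=onz("side",(320.1,274.3),.267);bar=onz("side",(319.7,243.3),.308)
seat=tip-.02*u;d=seat-bar
print("tip",tip,"seat",seat,"bar",bar,"along u",d@u,"v",d@v)
want([.4933,-.0991,.324])
E
```

```text
tip [ 0.47996327 -0.15015443  0.267     ] seat [ 0.48446327 -0.16963443  0.267     ] bar [ 0.49502904 -0.10041725  0.308     ] along u -0.06504023023576648 v -0.02586492713285522
t 6.9667 pos [ 0.4934 -0.0988  0.3472] zaz 102.96 down [-0.  0. -1.] F [-0.65  0.08 -3.34] w 0.0123
units [ 0.581  0.004 -0.008]
```

Emit:
{"method": "move_arm", "body": {"turn": [[0,0,0],[0,0,0],[0,0,0],[0,0,0],[0,0,0],[0,0,0],[0,0,0],[0,0,0],[0,0,0],[0,0,0]], "linear": [[0.1,0,0],[0.18,0,0],[0.18,0,0],[0.12,0,0],[0,0.08,0],[0,0.13,0],[0,0.13,0],[0,0.13,0],[0,0.1,0],[0,0.08,0]], "jaw": [0,0,0,0,0,0,0,0,0,0]}}

```text
clock: 7.8
position: [0.4676, -0.1047, 0.3245]
tcp_rot: [[0.001, -0.975, -0.224], [0.0, -0.224, 0.975], [-1.0, -0.001, 0.0]]
contact_force: [-0.2, -0.8, -3.4]
gripper_width: 0.0123
```

Emit:
{"method": "move_arm", "body": {"turn": [[0,0,0],[0,0,0],[0,0,0],[0,0,0],[0,0,0],[0,0,0],[0,0,0],[0,0,0],[0,0,0],[0,0,0]], "linear": [[0,0,-0.1],[0,0,-0.18],[0,0,-0.2],[0,0,-0.2],[0,0,-0.2],[0,0,-0.2],[0,0,-0.2],[0,0,-0.17],[0,0,-0.12],[0,0,-0.06]], "jaw": [0,0,0,0,0,0,0,0,0,0]}}

```text
clock: 8.63
position: [0.4829, -0.1689, 0.324]
tcp_rot: [[-0.0, -0.975, -0.224], [-0.0, -0.224, 0.975], [-1.0, 0.0, -0.0]]
contact_force: [0.2, -1.2, -3.2]
gripper_width: 0.0124
```

```bash
python3 - <<'E'
from h import *
want([.4825,-.168,.324])
s=snap("side","s3.png")
cv2.imwrite("pics/c3.png",cv2.resize(s[200:340,260:420],(800,600 if 0 else 700))[:600,:,::-1])
reds("s3.png",(290,240,365,330))
E
```

```text
t 8.6333 pos [ 0.4829 -0.1689  0.324 ] zaz 102.92 down [-0. -0. -1.] F [ 0.16 -1.2  -3.18] w 0.0124
units [0.001 0.004 0.025]
[333.60869565 272.73913043] [42 29  4  8 23]
[320.25 274.25] [29 33  4  4 12]
[316.8 280.7] [24 37  6  9 30]
[347.2826087  296.80978261] [ 48  50  19  16 184]
[335.51612903 303.17741935] [39 57 13 13 62]
[339.8125 325.875 ] [48 82  5  8 16]
```

View pics/c3.png

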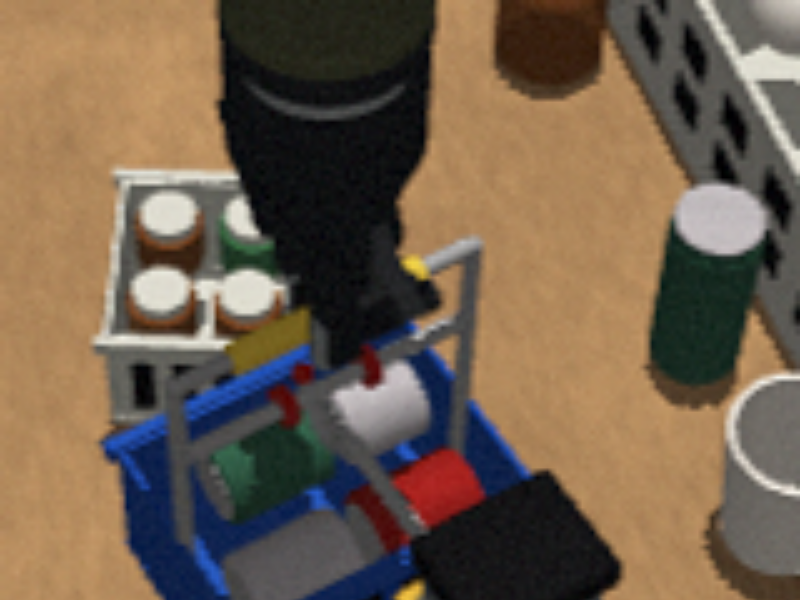

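The bar now lies above the hook. The collars are at crop (287,405) and (370,365), the red tip at (303,373) just beyond the bar, and the wire runs between the collars. The basket is upright.

```bash
python3 - <<'E'
from h import *
u=np.array([-.225,.974,0]);v=np.array([.974,.225,0])
tip=onz("side",(320.2,274.2),.267);bar=onz("side",(325.2,276.7),.285)
d=tip-.02*u-bar
print("move u",d@u,"v",d@v)
E
```

```text
move u 0.0016341663070699739 v 0.0006217557484061267
```

Emit:
{"method": "move_arm", "body": {"turn": [[0,0,0],[0,0,0],[0,0,0],[0,0,0],[0,0,0],[0,0,0],[0,0,0],[0,0,0],[0,0,0],[0,0,0]], "linear": [[0.05,0,0.03],[0.08,0,0],[0.08,0,0],[0.08,0,0],[0.08,0,0],[0.08,0,0],[0.06,0,0],[0.05,0,0],[0.03,0,0],[0.02,0,0]], "jaw": [0,0,0,0,0,0,0,0,0,0]}}

```text
clock: 9.52
position: [0.4825, -0.1667, 0.2995]
tcp_rot: [[-0.0, -0.974, -0.225], [0.0, -0.225, 0.974], [-1.0, 0.0, 0.0]]
contact_force: [0.0, 0.5, -3.0]
gripper_width: 0.012
```

Emit:
{"method": "move_arm", "body": {"turn": [[0,0,0],[0,0,0],[0,0,0],[0,0,0],[0,0,0],[0,0,0],[0,0,0],[0,0,0],[0,0,0],[0,0,0]], "linear": [[0.02,0,0],[0.02,0,0],[0.02,0,0],[0.03,0,0],[0.03,0,0],[0.03,0,0],[0.03,0,0],[0.03,0,0],[0.03,0,0],[0.03,0,0]], "jaw": [0,0,0,0,0,0,0,0,0,0]}}

```text
clock: 10.35
position: [0.4826, -0.1667, 0.2889]
tcp_rot: [[0.0, -0.974, -0.225], [0.0, -0.225, 0.974], [-1.0, -0.0, -0.0]]
contact_force: [-0.3, 0.5, -2.6]
gripper_width: 0.0118
```

```bash
python3 - <<'E'
from h import *
want([.4825,-.168,.264])
s=snap("side","s4.png")
reds("s4.png",(290,240,365,330))
print(observe()["contact_force"],observe()["position"])
E
```

```text
t 10.35 pos [ 0.4826 -0.1667  0.2889] zaz 102.98 down [ 0.  0. -1.] F [-0.26  0.53 -2.63] w 0.0118
units [ 0.623  0.009 -0.03 ]
[332.88235294 281.47058824] [41 39  4  6 17]
[316.57142857 289.39285714] [24 46  6  8 28]
[346.47887324 301.16901408] [51 57 12 10 71]
[336.53913043 309.71304348] [ 39  63  15  15 115]
[339.21428571 326.57142857] [47 84  5  6 14]
[-0.14214582 -0.79609519 -3.1711361 ] [ 0.48249814 -0.16676866  0.2886452 ]
```

Emit:
{"method": "move_arm", "body": {"turn": [[0,0,0],[0,0,0],[0,0,0],[0,0,0],[0,0,0],[0,0,0],[0,0,0],[0,0,0],[0,0,0],[0,0,0]], "linear": [[0.03,0,0],[0.03,0,0],[0.03,0,0],[0.03,0,0],[0.03,0,0],[0.03,0,0],[0.02,0,0],[0.01,0,0],[0,0,0],[0,0,0]], "jaw": [0,0,0,0,0,0,0,0,0,0]}}

```text
clock: 11.23
position: [0.4825, -0.1667, 0.2805]
tcp_rot: [[0.0, -0.974, -0.225], [0.0, -0.225, 0.974], [-1.0, -0.0, 0.0]]
contact_force: [-0.2, -0.7, -3.0]
gripper_width: 0.0118
```

```bash
python3 - <<'E'
from h import *
want([.4825,-.168,.264])
F=[]
for i in range(6):
    s=snap("side","s5.png");F.append(observe()["contact_force"])
print(np.mean(F,0),np.std(F,0))
reds("s5.png",(290,240,365,340))
a=s[220:350,260:420];cv2.imwrite("pics/c5.png",cv2.resize(a,(700,569))[:,:,::-1])
E
```

```text
t 11.2333 pos [ 0.4825 -0.1667  0.2805] zaz 102.98 down [ 0.  0. -1.] F [-0.16 -0.68 -3.03] w 0.0118
units [ 0.414  0.008 -0.03 ]
[-0.08171312 -0.12869224 -2.08451583] [0.26891963 0.39666235 0.51031865]
[333.         283.73333333] [42 41  3  6 15]
[316.66666667 291.51851852] [24 48  6  8 27]
[345.91071429 302.48214286] [51 59 11  8 56]
[336.57758621 311.76724138] [ 39  65  15  15 116]
[341.46666667 332.13333333] [47 86 10 14 30]
```

View pics/c5.png

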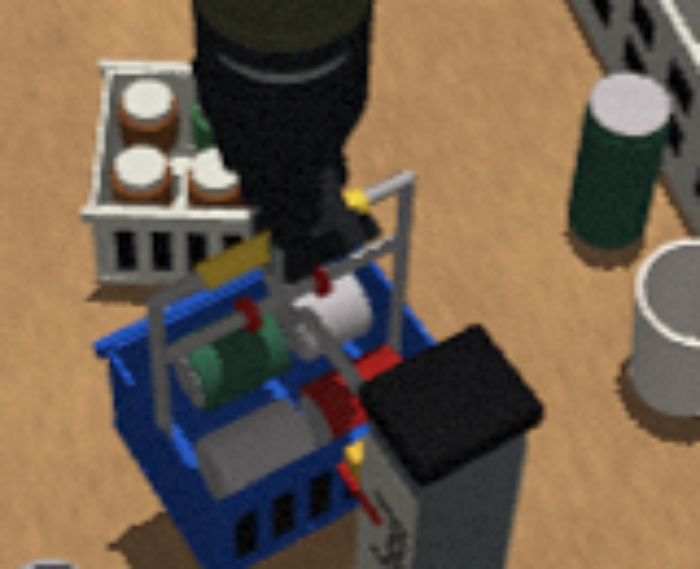

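The bar is seated: the wire meets it between the collars at crop (295,305), the pointer has come down, and the basket is upright. I lower further and average the noisy force at each depth.

Emit:
{"method": "move_arm", "body": {"turn": [[0,0,0],[0,0,0],[0,0,0],[0,0,0],[0,0,0],[0,0,0],[0,0,0],[0,0,0],[0,0,0],[0,0,0]], "linear": [[0.02,0,0],[0.03,0,0],[0.03,0,0],[0.03,0,0],[0.03,0,0],[0.03,0,0],[0.03,0,0],[0.02,0,0],[0.02,0,0],[0.01,0,0]], "jaw": [0,0,0,0,0,0,0,0,0,0]}}

```text
clock: 12.37
position: [0.4826, -0.1667, 0.2705]
tcp_rot: [[0.0, -0.974, -0.225], [0.0, -0.225, 0.974], [-1.0, -0.0, 0.0]]
contact_force: [0.6, 0.6, -0.7]
gripper_width: 0.0121
```

```bash
cat >> h.py <<'E'
def force(n,f):
    F=[];Z=[]
    for i in range(n):
        s=snap("side",f);o=observe();F.append(o["contact_force"]);Z.append(o["position"][2])
    F=np.array(F);print("z",np.mean(Z).round(5),"F",F.mean(0).round(3),"se",(F.std(0)/n**.5).round(3),"first/second half",F[:n//2,2].mean().round(2),F[n//2:,2].mean().round(2),"t",o["clock"])
E
python3 - <<'E'
from h import *
force(25,"s6.png")
E
```

```text
z 0.27053 F [ 0.078 -0.244 -0.976] se [0.086 0.081 0.105] first/second half -1.11 -0.85 t 13.6167
```

Emit:
{"method": "move_arm", "body": {"turn": [[0,0,0],[0,0,0],[0,0,0],[0,0,0],[0,0,0],[0,0,0],[0,0,0],[0,0,0],[0,0,0],[0,0,0]], "linear": [[0.02,0,0],[0.02,0,0],[0.02,0,0],[0.02,0,0],[0.02,0,0],[0.01,0,0],[0.01,0,0],[0,0,0],[0,0,0],[0,0,0]], "jaw": [0,0,0,0,0,0,0,0,0,0]}}

```text
clock: 14.45
position: [0.4826, -0.1667, 0.2658]
tcp_rot: [[0.0, -0.974, -0.225], [0.0, -0.225, 0.974], [-1.0, -0.0, 0.0]]
contact_force: [-0.2, -0.1, -0.5]
gripper_width: 0.0123
```

```bash
python3 - <<'E'
from h import *
force(25,"s7.png")
E
```

```text
z 0.26573 F [ 0.236 -0.296 -0.428] se [0.092 0.069 0.078] first/second half -0.51 -0.36 t 15.7
```

Emit:
{"method": "move_arm", "body": {"turn": [[0,0,0],[0,0,0],[0,0,0],[0,0,0],[0,0,0],[0,0,0],[0,0,0],[0,0,0],[0,0,0],[0,0,0]], "linear": [[0.02,0,0],[0.02,0,0],[0.02,0,0],[0.02,0,0],[0.01,0,0],[0.01,0,0],[0.01,0,0],[0,0,0],[0,0,0],[0,0,0]], "jaw": [0,0,0,0,0,0,0,0,0,0], "squeeze": 20}}

```text
clock: 16.53
position: [0.4826, -0.1667, 0.2614]
tcp_rot: [[0.0, -0.974, -0.225], [0.0, -0.225, 0.974], [-1.0, -0.0, 0.0]]
contact_force: [0.5, -0.5, -1.0]
gripper_width: 0.0119
```

```bash
python3 - <<'E'
from h import *
force(60,"s8.png")
reds("s8.png",(290,240,365,350))
E
```

```text
z 0.26132 F [ 0.106 -0.19   0.039] se [0.063 0.063 0.067] first/second half 0.05 0.03 t 19.5333
[332.76470588 288.70588235] [41 46  4  6 17]
[316.75       296.53571429] [24 53  6  8 28]
[343.88235294 305.76470588] [50 64  9  5 17]
[336.11818182 316.05454545] [ 39  69  14  15 110]
[341.22580645 336.77419355] [47 91 10 14 31]
```

The net vertical force is 0.04 ± 0.07 N, so the scale carries the load. I release slowly.

Emit:
{"method": "move_arm", "body": {"turn": [[0,0,0],[0,0,0],[0,0,0],[0,0,0],[0,0,0],[0,0,0],[0,0,0],[0,0,0],[0,0,0],[0,0,0]], "linear": [[0,0,0],[0,0,0],[0,0,0],[0,0,0],[0,0,0],[0,0,0],[0,0,0],[0,0,0],[0,0,0],[0,0,0]], "jaw": [0.1,0.12,0.13,0.14,0.15,0.16,0.17,0.18,0.2,0.22]}}

```text
clock: 20.37
position: [0.4825, -0.1667, 0.2613]
tcp_rot: [[0.0, -0.974, -0.225], [0.0, -0.225, 0.974], [-1.0, -0.0, 0.0]]
contact_force: [-0.3, -0.1, 0.3]
gripper_width: 0.019
```

Emit:
{"method": "move_arm", "body": {"turn": [[0,0,0],[0,0,0],[0,0,0],[0,0,0],[0,0,0],[0,0,0],[0,0,0],[0,0,0],[0,0,0],[0,0,0]], "linear": [[0,0,0],[0,0,0],[0,0,0],[0,0,0],[0,0,0],[0,0,0],[0,0,0],[0,0,0],[0,0,0],[0,0,0]], "jaw": [0.25,0.3,0.35,0.4,0.45,0.5,0.55,0.55,0.55,0.55]}}

```text
clock: 21.2
position: [0.4825, -0.1667, 0.2613]
tcp_rot: [[0.0, -0.974, -0.225], [0.0, -0.225, 0.974], [-1.0, -0.0, 0.0]]
contact_force: [1.0, -1.5, 1.3]
gripper_width: 0.0472
```

```bash
python3 - <<'E'
from h import *
force(6,"s9.png")
want([.4826,-.1667,.38])
reds("s9.png",(290,240,365,350))
s=cv2.imread("pics/s9.png");cv2.imwrite("pics/c9.png",cv2.resize(s[220:350,260:420],(700,569)))
E
```

```text
z 0.26132 F [-0.148  0.088 -0.006] se [0.203 0.186 0.151] first/second half -0.04 0.03 t 21.5
t 21.5 pos [ 0.4825 -0.1667  0.2613] zaz 102.98 down [ 0.  0. -1.] F [ 0.68 -0.32 -0.36] w 0.0472
units [-2.967e+00 -2.000e-03  1.000e-03]
[316.65517241 296.4137931 ] [24 53  6  8 29]
[344.5        305.27272727] [50 63 10  6 22]
[336.01818182 315.78181818] [ 39  69  14  15 110]
[341.0625  336.46875] [47 90 10 14 32]
```

View pics/c9.png

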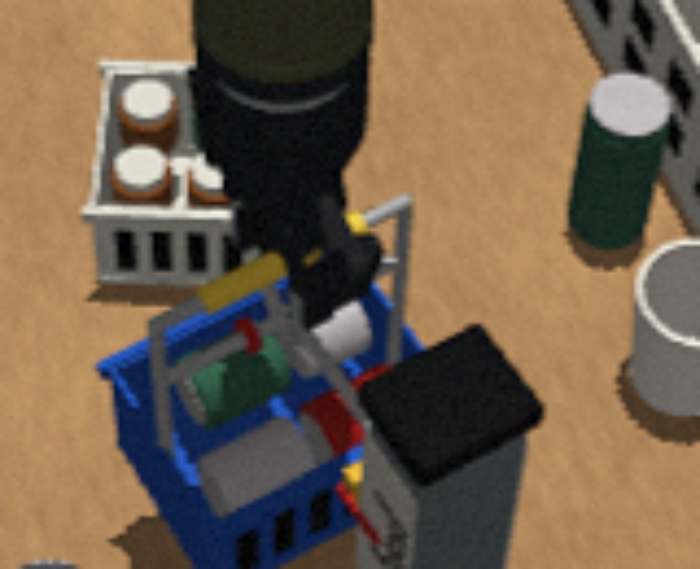

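The basket hangs by its bar in the hook. The fingers are open on both sides of the grip, and the collar at (316.7,296.4) moved only about 0.1 px on release. I retreat straight up.

Emit:
{"method": "move_arm", "body": {"turn": [[0,0,0],[0,0,0],[0,0,0],[0,0,0],[0,0,0],[0,0,0],[0,0,0],[0,0,0],[0,0,0],[0,0,0]], "linear": [[-0.05,0,0],[-0.1,0,0],[-0.2,0,0],[-0.3,0,0],[-0.3,0,0],[-0.4,0,0],[-0.4,0,0],[-0.4,0,0],[-0.4,0,0],[-0.3,0,0]], "jaw": [0.55,0.55,0.55,0.55,0.55,0.55,0.55,0.55,0.55,0.55]}}

```text
clock: 22.33
position: [0.4829, -0.1669, 0.3782]
tcp_rot: [[0.003, -0.974, -0.225], [-0.0, -0.225, 0.974], [-1.0, -0.003, -0.001]]
contact_force: [-0.4, -0.5, 0.4]
gripper_width: 0.0471
```

```bash
python3 - <<'E'
from h import *
force(12,"s10.png");reds("s10.png",(290,240,365,350))
force(12,"s11.png");reds("s11.png",(290,240,365,350))
cv2.imwrite("pics/s11v.png",cv2.imread("pics/s11.png"))
E
```

```text
z 0.37558 F [0.251 0.05  0.012] se [0.156 0.147 0.167] first/second half -0.06 0.09 t 22.9333
[332.26086957 287.95652174] [40 45  5  8 23]
[316.62962963 296.14814815] [24 53  6  8 27]
[344.47619048 305.23809524] [50 63 10  6 21]
[336.18518519 315.85185185] [ 39  69  14  15 108]
[341.16129032 336.5483871 ] [47 90 10 14 31]
z 0.37526 F [-0.165  0.254  0.14 ] se [0.147 0.079 0.121] first/second half 0.24 0.04 t 23.5333
[332.26086957 287.95652174] [40 45  5  8 23]
[316.55555556 296.        ] [24 53  6  8 27]
[344.28571429 305.33333333] [50 63  9  6 21]
[336.3364486  315.90654206] [ 39  69  14  15 107]
[341.         336.32258065] [47 90 10 14 31]
```

View pics/s11v.png

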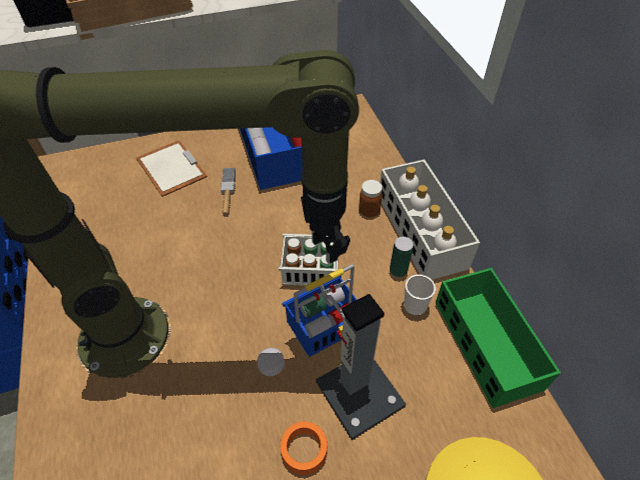

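The basket hangs still and upright in the hook, with its collars at (332,288) and (317,296). The gripper is clear above it and everything else is in its place. I hand in now.

```bash
python3 -c "
from workcell import *
print(sign_off())"
```

```text
the job is handed in; nothing more can be done
None
```

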